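# Put the wine service tools back in their oak tray

## Robot

A 6-joint arm with a two-finger parallel gripper is mounted at the origin on a cart in front of the work surface, level with it; the furniture and walls round the work are solid. World frame = base frame: x ahead of the robot, y to its left, z up, the work surface at z = 0. Lengths are in mm, angles in rad, forces in N, time in s.
With the tool pointing down it reaches from about 350 to 775 mm from the base axis. Payload 7.3 kg.
Tool frame: the origin (TCP) lies at the very end of the fingers, on their centre line; the grasp point (between the pads) lies 19 mm behind it; z points along the fingers, y is the line along which they close (so a half turn about z gives the same grasp; the last joint's range is limited). The gripper opens to 92 mm and grips with 3 to 60 N. Pads are 19 mm wide; open, the fingers measure 130 mm over their backs; the gripper's body (75 mm by 190 mm) begins 47 mm behind the grasp point.
Start: joints at [1.161, 0.342, 1.524, -0, 1.275, -0.146], TCP at [136.879, 506.862, 226.741] pointing down, gripper open.
Joint ranges: [-2.53, 2.53], [-0.77, 2.02], [0.04, 2.7], [-1, 4.14], [0.28, 2.66], [-3.11, 3.11]. Speed limits (rad/s): [2.57, 2.57, 3.14, 3.14, 3.14, 3.14].

## Interface

Orientations are given as [roll, pitch, yaw] about the fixed x, y, z axes, in that order (R = Rz(yaw) Ry(pitch) Rx(roll)).
In Python, from plant import get_obs, vision, workorder gives the robot as it stands.
- The arm moves only by the shell command python3 -m pendant 'ROWS' [OPENING]. ROWS is a JSON object of lists of equal length, an entry for each row: "dp": the shift along the tool's x, y, z in m, a list of three; "rotation": the turn, a rotation vector about the tool's x, y, z in rad, a list of three. A call has 1 to 8 rows; each row is the pose to reach, as a shift and turn from the pose commanded when the call began, along the tool's axes at that moment; what a row does not reach only later rows make up. A row lasts 1/8 s, in which the tool goes at most 62.5 mm and 10.7 degrees, less where a joint would pass 70% of its speed; a pose out of reach is approached as far as the arm can. A call with a gripper value outside its range is refused whole. OPENING is the finger opening in m, from 0 to 0.0918, set as the call begins (- or left out, the last holds). The fingers move at their own pace and stop on an object; the grip force is fixed at half the most. Time passes only in rows, so rows that repeat a pose let the fingers close. It gives the time, the measured TCP pose, the force, the opening and the grip force at its end, in the units of the state.
- get_obs(): the state, without advancing time (a new reading comes with each control period).
- vision.capture(name): name is "scene" or "top" or "wrist"; returns a dict with "pixels" (420x560x3 uint8, red, green, blue), "vfov" (degrees; the focal length in pixels is half the picture's height over the tangent of half this angle, whatever the lens; pixels are square), "cx", "cy" (the principal point, pixels), "dist" ([k1, k2, p1, p2, k3] as OpenCV has them; the pictures are not rectified), "pose" (4x4, takes a point from camera to world coordinates); the wrist camera has in their place "T_tool_cam" (4x4, takes a point from camera to tool coordinates, whose origin is the TCP and whose axes are the flange's). Camera axes: x right, y up, looking along -z (the intrinsics and any distortion apply to the point x, -y, -z); pixel columns grow to the right and rows downward; lengths in mm; the calibration is good to about 2 mm. A picture is of the moment at which its call begins: read the wrist's pose just before it. There is no depth.
- workorder.close_job(): hands the job in; it is judged then, once.
The state is a dict: "time": time; "joint_positions": joint angles; "dq": joint speeds; "tau": joint torques, N m; "tool_pos": TCP position; "tcp_rot": TCP orientation; "contact_force": force on the tool from outside, world axes, zero at the start; "moment": the same for the moment, N m; "grip_width": finger opening in mm; "finger_force": force on a finger pad.
Only numpy, scipy, OpenCV 4.12 (cv2) and the standard library are available. Lean on these libraries where they do the work, as an engineer would, in place of code of your own. Each camera call takes 0.05 s, during which the arm holds its last target. There are 200 camera calls.

## Task

Put the tasting bar's wine service tools back in the oak tray: the folded waiter's corkscrew lying flat along the tray's long trough, and standing upright on the bottom of their own holes the vacuum pump in the tall block, the steel pourer in the narrow hole of the middle-height block and the brass stopper (still head down) in the wide, shallow hole of the lowest block. The amber dropper bottle and the seal stamp belong to the sealing kit: leave them standing where they are.

Things in the scene. Friction and masses are not known exactly. Their poses are not given: they have to be found in the camera images.
- vacuum_pump: dark grey hand vacuum pump, a plain round body with a swelling head, 36 to 38 mm diameter, 106 mm tall; stands upright on the barrel's glass top (upper face of the glass 13 mm above z = 0). Origin: centre of its underside; z up
- pourer: plain steel bottle pourer, 64 mm tall: foot about 25 mm across, collar 27 mm across from 24 to 39 mm up, above it a slim spout 11 mm across from 39 to 64 mm; stands upright on the barrel's glass top (upper face of the glass 13 mm above z = 0). Origin: centre of its underside; z up
- brass_stopper: brass bottle stopper standing on its round head: head 42 mm diameter and 18 mm high, above it the cork, 23 mm diameter, up to 38 mm; stands upright on the barrel's glass top (upper face of the glass 13 mm above z = 0), head down, cork up. Origin: centre of its underside; z up
- corkscrew: folded waiter's corkscrew with a wooden handle, lying on the glass: 22 mm wide (x), 112 mm long (y), 12 mm high. Origin: centre of its underside; long axis y, z up; grip it across x
- service_tray: dark wooden tray fixed on the glass, 134 (x) by 214 mm (y), walls 12 mm high, 5 thick, brass handle at each y end. Grey-lined trough for the corkscrew along y on the -x side: inside x -62 to -9.5, y -102 to +102 mm, floor 5 mm above the glass, 7 below the rim. Block centres at x +28.5, y -67, 0, +67 mm. Origin: centre of its underside, on the glass; z up
- pump_block: light oak holder block, 66 x 66 mm, 50 mm high, fixed in the tray, with one round hole of 52 mm diameter, 44 mm deep (floor of the hole 6 mm above the block's underside), the tallest of the three: the pump's place. Origin: centre of the block's underside, on the hole's axis, 5 mm above the glass; z up. The three blocks stand side by side in a row, in any order
- pourer_block: light oak holder block, 66 x 66 mm, 24 mm high, fixed in the tray, with one round hole of 42 mm diameter, 18 mm deep (floor of the hole 6 mm above the block's underside), the narrowest hole: the pourer's place. Origin: centre of the block's underside, on the hole's axis, 5 mm above the glass; z up. The three blocks stand side by side in a row, in any order
- stopper_block: light oak holder block, 66 x 66 mm, 18 mm high, fixed in the tray, with one round hole of 58 mm diameter, 12 mm deep (floor of the hole 6 mm above the block's underside), the lowest block with the widest hole: the stopper's place. Origin: centre of the block's underside, on the hole's axis, 5 mm above the glass; z up. The three blocks stand side by side in a row, in any order
- dropper_bottle: amber dropper bottle with a black dropper cap, 31 mm diameter, 102 mm tall; stands upright on the barrel's glass top (upper face of the glass 13 mm above z = 0); not to be moved. Origin: centre of its underside; z up
- seal_stamp: seal stamp with a dark turned wooden handle on a short brass foot, 26 mm diameter, 77 mm tall; stands upright on the barrel's glass top (upper face of the glass 13 mm above z = 0); not to be moved. Origin: centre of its underside; z up. (The decanting cradle with its bottle, fixed in the middle of the barrel between tools and tray, reaches about 0.30 m above z = 0.)

How it is judged (in metres and radians):
At the end, for the whole second after the job is handed in: Pump, pourer and stopper stand at rest, upright (7 degrees), on the bottom of their own holes; the corkscrew lies flat on the trough floor, along it (17 degrees); dropper bottle and seal stamp stand within 20 mm of where they were (horizontal distance between vacuum_pump and pump_block below 0.012 m and z of vacuum_pump in the frame of pump_block between 0.003 and 0.01 m and angle between each of vacuum_pump, pourer, brass_stopper, corkscrew's own z axis and vertical below 0.12 rad and horizontal distance between pourer and pourer_block below 0.012 m and z of pourer in the frame of pourer_block between 0.003 and 0.01 m and horizontal distance between brass_stopper and stopper_block below 0.012 m and z of brass_stopper in the frame of stopper_block between 0.003 and 0.01 m and x of corkscrew in the frame of service_tray between -0.055 and -0.017 m and y of corkscrew in the frame of service_tray between -0.055 and 0.055 m and z of corkscrew in the frame of service_tray below 0.009 m and angle between the y axis of corkscrew and the y axis of service_tray, either way round below 0.3 rad and linear speed of each of vacuum_pump, pourer, brass_stopper, corkscrew below 0.02 m/s and distance of each of dropper_bottle, seal_stamp from where it was at the start of the episode below 0.02 m and angle between each of dropper_bottle, seal_stamp's own z axis and vertical below 0.15 rad); the robot touches nothing.
It fails at once if the dropper bottle or the seal stamp was moved more than 20 mm or tipped (not (distance of each of dropper_bottle, seal_stamp from where it was at the start of the episode below 0.02 m and angle between each of dropper_bottle, seal_stamp's own z axis and vertical below 0.15 rad)).
It also fails if it takes over 122 s, if anything falls off the work surface, if the arm or the gripper's body presses on something with over 40 N, if the wrist force passes 120 N, or if a joint passes its speed limit or range.

## Working session

There is one attempt and no reset: what is moved stays moved. The work goes in short steps, Python scripts to look and compute and a shell command to move; the robot and the scene stay as the last step left them, time stands still between calls to the robot, and variables do not carry over. Pictures are saved under pics/ and viewed, at most 15 in all, crops included, and the job is handed in when it is done.

```bash
ls; mkdir -p pics
python3 - <<'E'
from plant import get_obs, vision
import cv2,numpy as np
o=get_obs(); print({k:np.round(v,3).tolist() for k,v in o.items()})
for n in ("scene","top"):
    c=vision.capture(n); cv2.imwrite(f"pics/{n}0.png",c["pixels"][:,:,::-1])
    print(n,c["vfov"],c["cx"],c["cy"],c["dist"],np.round(c["pose"],3).tolist())
    np.save(f"{n}.npy",c,allow_pickle=True)
E
```

```text
pics
{'time': 0.0, 'joint_positions': [1.161, 0.343, 1.525, -0.0, 1.275, -0.146], 'dq': [0.002, 0.001, 0.002, -0.0, -0.001, 0.002], 'tau': [-0.002, -43.123, -24.422, 0.072, 0.056, -0.0], 'tool_pos': [136.727, 506.478, 226.057], 'tcp_rot': [-3.14, -0.0, 2.878], 'contact_force': [-0.406, -0.681, 0.786], 'moment': [0.007, 0.004, 0.04], 'finger_force': 0.0, 'grip_width': 91.978}
scene 44.057307893001465 284.212791290755 213.24123549912474 [-0.09352652  0.          0.          0.          0.        ] [[0.861, 0.331, -0.387, 96.368], [-0.509, 0.567, -0.648, -768.985], [0.005, 0.755, 0.656, 760.572], [0.0, 0.0, 0.0, 1.0]]
top 43.226038969929974 283.5065348035607 202.54968846195982 [-0.08692926  0.          0.          0.          0.        ] [[-0.029, 0.99, -0.138, 332.268], [-0.999, -0.032, -0.017, -77.878], [-0.022, 0.137, 0.99, 1335.388], [0.0, 0.0, 0.0, 1.0]]
```

View pics/scene0.png

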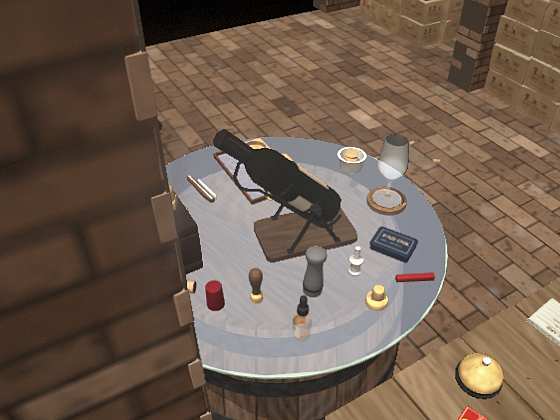

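View pics/top0.png

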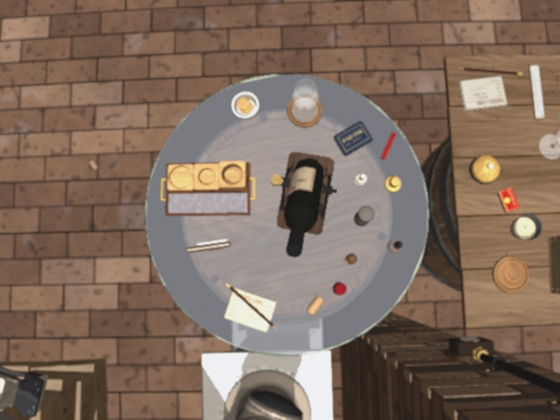

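The top picture shows the tray at left (208,188), the cradle at (303,195), a pump at (364,215), pourer at (361,179), stopper at (393,184), dropper at (396,245) and stamp at (351,258). The corkscrew candidates are (208,245) and the red stick at (388,146). I'll enlarge both areas.

Run:
```python
import cv2
im=cv2.imread("pics/top0.png")
a=cv2.resize(im[155:265,155:265],None,fx=5,fy=5,interpolation=cv2.INTER_CUBIC)
b=cv2.resize(im[120:270,325:425],None,fx=4,fy=4,interpolation=cv2.INTER_CUBIC)
cv2.imwrite("pics/tl.png",a);cv2.imwrite("pics/tr.png",b)
```

```text
(no output)
```

View pics/tl.png

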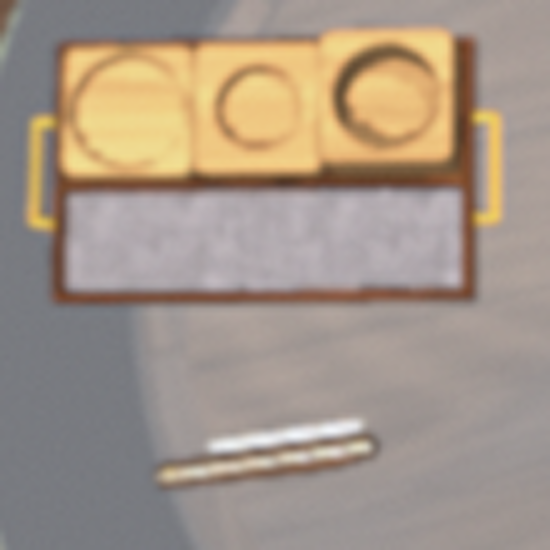

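View pics/tr.png

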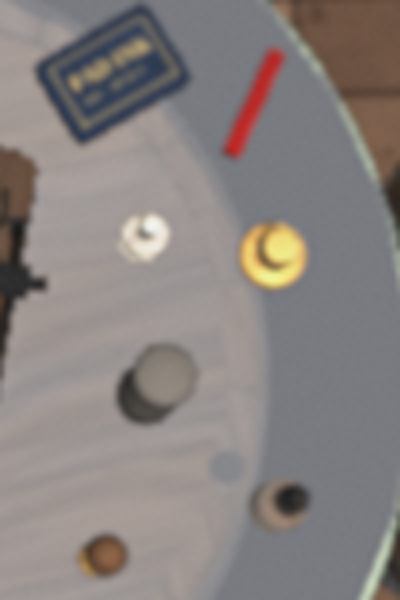

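```bash
cat > h.py <<'E'
import numpy as np, cv2
from scipy.spatial.transform import Rotation as R
def ray(c,uv):
    h=c["pixels"].shape[0]; f=h/2/np.tan(np.radians(c["vfov"])/2)
    K=np.array([[f,0,c["cx"]],[0,f,c["cy"]],[0,0,1]])
    p=cv2.undistortPoints(np.array([[uv]],float),K,np.array(c["dist"]))[0,0]
    return np.array([p[0],-p[1],-1])
def pose(c):
    if "pose" in c: return np.array(c["pose"])
    o=c["obs"]; T=np.eye(4); T[:3,:3]=R.from_euler("xyz",o["tcp_rot"]).as_matrix(); T[:3,3]=o["tool_pos"]
    return T@np.array(c["T_tool_cam"])
def hit(c,uv,z):
    T=pose(c); d=T[:3,:3]@ray(c,uv); o=T[:3,3]
    return (o+d*(z-o[2])/d[2])[:2]
def proj(c,P):
    h=c["pixels"].shape[0]; f=h/2/np.tan(np.radians(c["vfov"])/2)
    p=np.linalg.inv(pose(c))@np.append(P,1); K=np.array([[f,0,c["cx"]],[0,f,c["cy"]],[0,0,1]])
    return cv2.projectPoints(np.array([[p[0],-p[1],-p[2]]]),np.zeros(3),np.zeros(3),K,np.array(c["dist"]))[0].ravel()
def wrist(name=None):
    from plant import get_obs,vision
    o=get_obs(); c=vision.capture("wrist"); c["obs"]=o
    if name: cv2.imwrite(f"pics/{name}.png",c["pixels"][:,:,::-1]); np.save(name+".npy",c,allow_pickle=True)
    return c
def tooldelta(target,o):  # mm world -> tool axes
    return R.from_euler("xyz",o["tcp_rot"]).as_matrix().T@(np.array(target)-o["tool_pos"])
E
python3 - <<'E'
from h import *
c=np.load("top.npy",allow_pickle=True).item(); s=np.load("scene.npy",allow_pickle=True).item()
L=lambda u,v:(155+(u+.5)/5-.5,155+(v+.5)/5-.5)
Rr=lambda u,v:(325+(u+.5)/4-.5,120+(v+.5)/4-.5)
for n,p,z in [("TL",L(57,42),25),("TR",L(473,40),25),("BR",L(473,298),25),("BL",L(57,300),25),("pumphole",L(387,93),68),("pourhole",L(259,109),42),("stophole",L(131,108),36),("cork c",L(268,451),23),("cork e1",L(157,477),25),("cork e2",L(378,445),25),("pump",Rr(165,375),119),("stopper top",Rr(281,243),51),("stopper head",Rr(273,256),27),("pourer tip",Rr(149,228),77),("pourer collar",Rr(145,240),52),("stamp",Rr(108,552),90),("dropper",Rr(292,497),115)]:
    print(n,np.round(hit(c,p,z),1))
for n,p,z in [("pump",(317,254),114),("stopper",(377,291),51),("pourer tip",(356,249),77),("stamp",(257,273),86),("dropper",(303,299),112)]:
    print("scene",n,np.round(hit(s,p,z),1))
E
```

```text
TL [625.8 241.6]
TR [619.3  29. ]
BR [488.   31.6]
BL [493.5 241.2]
pumphole [584.9  68.1]
pourhole [584.2 135.3]
stophole [588.1 201.1]
cork c [414.8 135.5]
cork e1 [403.4 190.9]
cork e2 [416.1  80.3]
pump [ 470.2 -245.7]
stopper top [ 557.2 -330.7]
stopper head [ 553.4 -329.9]
pourer tip [ 564.4 -246.4]
pourer collar [ 561.6 -246.9]
stamp [ 370.5 -211.3]
dropper [ 397.8 -315.9]
scene pump [ 471.8 -252.8]
scene stopper [ 550.1 -334.5]
scene pourer tip [ 563.3 -249.3]
scene stamp [ 371.8 -216.3]
scene dropper [ 398.1 -324.4]
```

```bash
P='{"dp":[[-0.365,-0.286,0.027],[-0.365,-0.286,0.027],[-0.365,-0.286,0.027],[-0.365,-0.286,0.027],[-0.365,-0.286,0.027],[-0.365,-0.286,0.027],[-0.365,-0.286,0.027],[-0.365,-0.286,0.027]],"rotation":[[0,0,1.192],[0,0,1.192],[0,0,1.192],[0,0,1.192],[0,0,1.192],[0,0,1.192],[0,0,1.192],[0,0,1.192]]}'; python3 -m pendant '{"dp":[[-0.365,-0.286,0.027],[-0.365,-0.286,0.027],[-0.365,-0.286,0.027],[-0.365,-0.286,0.027],[-0.365,-0.286,0.027],[-0.365,-0.286,0.027],[-0.365,-0.286,0.027],[-0.365,-0.286,0.027]],"rotation":[[0,0,1.192],[0,0,1.192],[0,0,1.192],[0,0,1.192],[0,0,1.192],[0,0,1.192],[0,0,1.192],[0,0,1.192]]}' 0.06
python3 -m pendant '{"dp":[[0,0,0],[0,0,0]],"rotation":[[0,0,0],[0,0,0]]}'
python3 - <<'E'
from h import *
c=wrist("w1"); o=c["obs"]; print(np.round(o["tool_pos"],1),np.round(o["tcp_rot"],3),o["time"]); print(np.round(c["T_tool_cam"],3).tolist(),c["vfov"])
E
```

```text
time: 1.1
tool_pos: [416.0, 133.0, 199.3]
tcp_rot: [-3.141, 0.0, 1.682]
contact_force: [-0.2, 0.3, 0.1]
grip_width: 59.9
finger_force: 0.0
time: 1.35
tool_pos: [414.0, 136.1, 199.5]
tcp_rot: [-3.141, -0.0, 1.686]
contact_force: [-0.6, 0.2, 0.5]
grip_width: 59.7
finger_force: 0.0
[414.  136.1 199.5] [-3.141 -0.     1.686] 1.35
[[0.0, 0.96, 0.282, 75.986], [1.0, -0.0, 0.001, 0.512], [0.001, 0.282, -0.96, -157.238], [0.0, 0.0, 0.0, 1.0]] 61.4014635365212
```

View pics/w1.png

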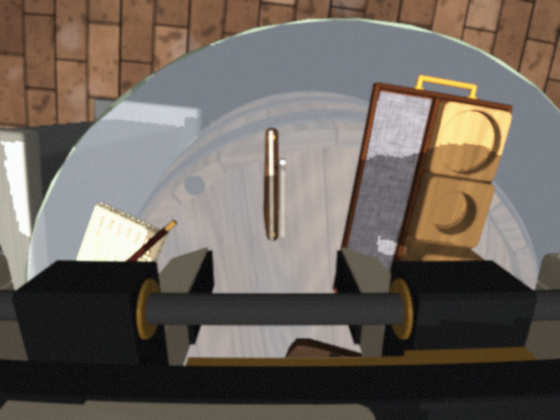

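The wrist view shows the corkscrew upright, spanning columns 265–287 and rows 128–240. The trough and the stopper (471,142) and pourer (455,210) holes are at right.

Run:
```python
from h import *
c=np.load("w1.npy",allow_pickle=True).item(); t=np.load("top.npy",allow_pickle=True).item()
for n,p,z in [("wood L mid",(266,184),23),("worm R",(287,190),19),("wood top",(272,128),23),("wood bot",(272,240),23),("stop hole",(471,142),36),("pour hole",(455,210),42),("tray TL",(374,84),25),("tray L",(344,248),25)]:
    print(n,np.round(hit(c,p,z),1))
# red: detect hole outline project check
for n,yy,z,r in (("stop",67,36,29),("pour",0,42,21),("pump",-67,68,26)):
    C=np.array([556.6,135.8])+[28.5,yy]; print(n,np.round(proj(c,[*C,z]),1),np.round(proj(t,[*C,z]),1))
im=c["pixels"][:,:,::-1]
cv2.imwrite("pics/w1c.png",cv2.resize(im[60:270,250:530],None,fx=2.8,fy=2.8,interpolation=cv2.INTER_CUBIC))
```

```text
wood L mid [405.8 139.1]
worm R [426.8 134.7]
wood top [405.5 192.3]
wood bot [418.   82.5]
stop hole [587.6 203.1]
pour hole [585.5 139.4]
tray TL [491.9 242. ]
tray L [491.4  83. ]
stop [468.4 142. ] [180.1 177.4]
pour [453.7 213.6] [206.2 176. ]
pump [448.3 290.1] [231.7 173.1]
```

View pics/w1c.png

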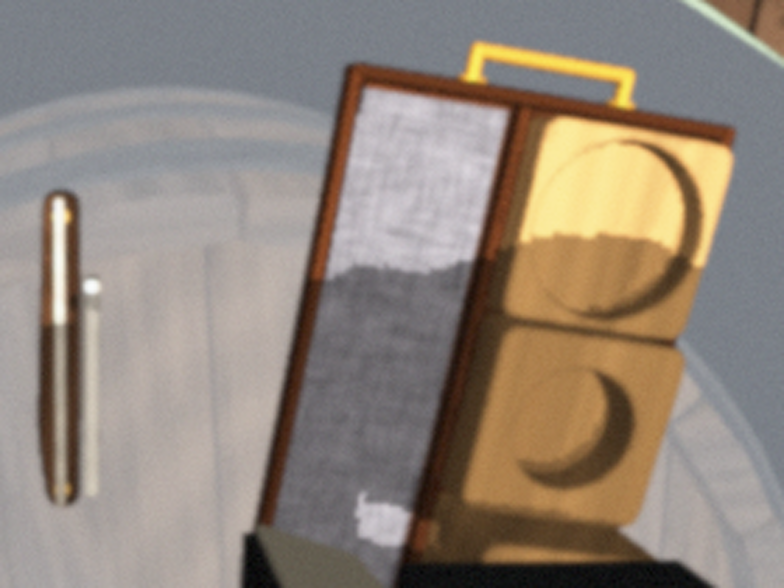

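```bash
python3 -m pendant '{"dp":[[0.001,0.002,0.06],[0.001,0.002,0.12],[0.001,0.002,0.165],[0.001,0.002,0.175],[0.001,0.002,0.182],[0.001,0.002,0.1825]],"rotation":[[0,0,0],[0,0,0],[0,0,0],[0,0,0],[0,0,0],[0,0,0]]}' 0.06
python3 -m pendant '{"dp":[[0,0,0],[0,0,0],[0,0,0],[0,0,0],[0,0,0],[0,0,0]],"rotation":[[0,0,0],[0,0,0],[0,0,0],[0,0,0],[0,0,0],[0,0,0]]}' 0.01
```

```text
time: 2.15
tool_pos: [417.4, 137.3, 18.3]
tcp_rot: [3.139, -0.0, 1.686]
contact_force: [-0.3, 0.0, -0.0]
grip_width: 60.0
finger_force: 0.0
time: 2.9
tool_pos: [416.5, 136.8, 17.3]
tcp_rot: [-3.142, -0.0, 1.686]
contact_force: [-0.3, -1.0, 3.6]
grip_width: 19.9
finger_force: 29.9
```

```bash
python3 -m pendant '{"dp":[[0,0,-0.03],[0,0,-0.06],[-0.006,0.05,-0.06],[-0.0115,0.0996,-0.06],[-0.0115,0.0996,-0.06],[-0.0115,0.0996,-0.04],[-0.0115,0.0996,-0.02],[-0.0115,0.0996,-0.0105]],"rotation":[[0,0,0],[0,0,0],[0,0,0.07],[0,0,0.14],[0,0,0.14],[0,0,0.14],[0,0,0.14],[0,0,0.14]]}'
python3 -m pendant '{"dp":[[0,0,0],[0,0,0]],"rotation":[[0,0,0],[0,0,0]]}'
python3 - <<'E'
from h import *
c=wrist("w2");
E
```

```text
time: 3.9
tool_pos: [515.2, 136.7, 26.4]
tcp_rot: [-3.139, 0.0, 1.546]
contact_force: [-0.2, -0.4, -0.9]
grip_width: 20.3
finger_force: 29.7
time: 4.15
tool_pos: [517.1, 136.9, 28.3]
tcp_rot: [3.141, -0.0, 1.546]
contact_force: [0.7, -0.1, -0.8]
grip_width: 19.8
finger_force: 29.7
```

View pics/w2.png

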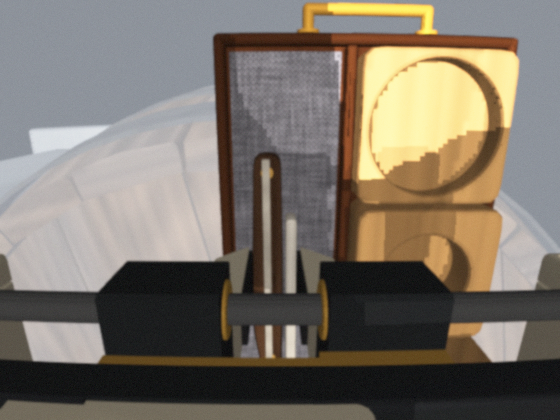

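The corkscrew is held centred over the trough and parallel to it, with the stopper hole at (437,126). Release.

```bash
python3 -m pendant '{"dp":[[0,0,0.001],[0,0,0.001],[0,0,0.001],[0,0,-0.005],[0,0,-0.06],[0,0,-0.12],[-0.03,0.0,-0.18],[-0.06,0.0,-0.24]],"rotation":[[0,0,0],[0,0,0],[0,0,0],[0,0,0],[0,0,0],[0,0,0],[0,0,0],[0,0,0]]}' 0.032
python3 -m pendant '{"dp":[[-0.04,0,-0.05],[-0.09,0,-0.09],[-0.09,0,-0.09],[-0.09,0,-0.09]],"rotation":[[0,0,0],[0,0,0],[0,0,0],[0,0,0]]}' 0.06
python3 - <<'E'
from h import *
c2=np.load("w2.npy",allow_pickle=True).item(); print(hit(c2,(437,126),36), hit(c2,(265,152),30))
c=wrist("w3")
E
```

```text
time: 5.2
tool_pos: [515.0, 80.5, 262.0]
tcp_rot: [3.141, -0.0, 1.547]
contact_force: [1.1, -0.2, -0.5]
grip_width: 31.8
finger_force: 0.0
time: 5.7
tool_pos: [512.8, -8.8, 349.1]
tcp_rot: [-3.141, -0.001, 1.545]
contact_force: [-0.7, 0.6, 0.1]
grip_width: 59.9
finger_force: 0.0
[587.45743236 203.92927228] [514.89204827 193.72962688]
```

View pics/w3.png

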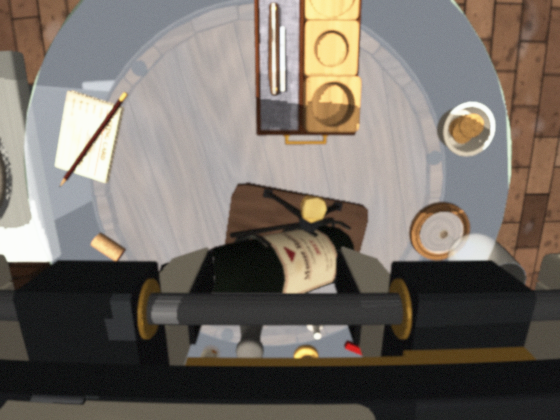

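The corkscrew now lies in the trough, parallel to it, at (276,48). The pump hole is at (333,101) and the pourer hole at (331,48). Crossing to the tools next.

```bash
python3 -m pendant '{"dp":[[-0.06,-0.004,-0.01],[-0.12,-0.008,-0.01],[-0.18,-0.012,-0.01],[-0.24,-0.0165,0],[-0.262,-0.0165,0.03],[-0.262,-0.0165,0.05],[-0.262,-0.0165,0.05],[-0.262,-0.0165,0.05]],"rotation":[[0,0,0],[0,0,-0.025],[0,0,-0.025],[0,0,-0.025],[0,0,-0.025],[0,0,-0.025],[0,0,-0.025],[0,0,-0.025]]}' 0.09
python3 - <<'E'
from h import *
c3=np.load("w3.npy",allow_pickle=True).item(); print(hit(c3,(333,101),68), hit(c3,(331,48),42))
c=wrist("w4"); print(np.round(c["obs"]["tool_pos"],1),np.round(c["obs"]["tcp_rot"],3))
for n,P in dict(pump=(470,-248,119),pour=(563,-248,77),stop=(555,-332,51),drop=(398,-320,115),stamp=(371,-214,90)).items(): print(n,np.round(proj(c,P),0))
E
```

```text
time: 6.75
tool_pos: [490.7, -269.6, 299.8]
tcp_rot: [3.141, -0.0, 1.572]
contact_force: [0.7, -0.0, -0.1]
grip_width: 89.6
finger_force: 0.0
[585.02764213  72.20489251] [585.91999805 135.54928854]
[ 490.7 -269.6  299.8] [ 3.141 -0.     1.572]
pump [252. 165.]
pour [341. 159.]
stop [327. 225.]
drop [184. 234.]
stamp [157. 128.]
```

View pics/w4.png

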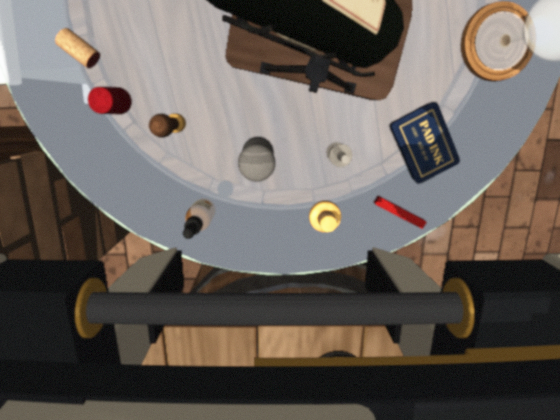

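The wrist view shows the pump top at (256,162), the pourer collar at (339,153) with its tip at (345,159), and the stopper head at (325,217) with its cork at (327,223). The dropper and stamp stand to the left.

Run:
```python
from h import *
c=np.load("w4.npy",allow_pickle=True).item()
for n,p,z in [("pump",(256,162),119),("pump base",(258,151),40),("pour tip",(345,159),77),("pour collar",(339,153),52),("stop head",(325.5,216.5),26),("stop cork",(327.5,223),51),("stamp",(158,125),90),("drop cap",(190,230),112)]: print(n,np.round(hit(c,p,z),1))
```

```text
pump [ 473.5 -245.1]
pump base [ 471.9 -244.1]
pour tip [ 567.3 -247.9]
pour collar [ 565.  -244.6]
stop head [ 556.7 -329. ]
stop cork [ 555.7 -329.4]
stamp [ 372.2 -211.3]
drop cap [ 403.6 -317. ]
```

```bash
python3 -m pendant '{"dp":[[0.0236,-0.018,0.02],[0.0236,-0.018,0.08],[0.0236,-0.018,0.14],[0.0236,-0.018,0.19],[0.0236,-0.018,0.22],[0.0236,-0.018,0.233],[0.0236,-0.018,0.233]],"rotation":[[0,0,0],[0,0,0],[0,0,0],[0,0,0],[0,0,0],[0,0,0],[0,0,0]]}' 0.0915
python3 -m pendant '{"dp":[[0,0,0],[0,0,0],[0,0,0],[0,0,0],[0,0,0],[0,0,0],[0,0,0],[0,0,0]],"rotation":[[0,0,0],[0,0,0],[0,0,0],[0,0,0],[0,0,0],[0,0,0],[0,0,0],[0,0,0]]}' 0.03
```

```text
time: 7.68
tool_pos: [472.6, -246.9, 66.9]
tcp_rot: [3.141, 0.0, 1.571]
contact_force: [0.3, -0.4, 0.3]
grip_width: 91.5
finger_force: 0.0
time: 8.68
tool_pos: [472.1, -246.9, 66.5]
tcp_rot: [-3.142, -0.0, 1.571]
contact_force: [0.3, 1.1, -0.1]
grip_width: 33.9
finger_force: 30.0
```

```bash
python3 -m pendant '{"dp":[[0,0,-0.02],[0,0,-0.07],[0,0,-0.13],[0,0,-0.19],[0,0,-0.25],[0,0,-0.3],[0,0,-0.325],[0,0,-0.325]],"rotation":[[0,0,0],[0,0,0],[0,0,0],[0,0,0],[0,0,0],[0,0,0],[0,0,0],[0,0,0]]}'
python3 -m pendant '{"dp":[[0.03,0.01,0],[0.08,0.028,0],[0.13,0.046,0],[0.18,0.064,0],[0.23,0.081,0],[0.28,0.099,0],[0.316,0.1125,0],[0.316,0.1125,0]],"rotation":[[0,0,0],[0,0,0],[0,0,0],[0,0,0],[0,0,0],[0,0,0],[0,0,0],[0,0,0]]}'
```

```text
time: 9.68
tool_pos: [472.5, -247.2, 392.9]
tcp_rot: [3.139, 0.002, 1.571]
contact_force: [0.2, 0.0, -2.0]
grip_width: 33.6
finger_force: 30.0
time: 10.68
tool_pos: [584.6, 71.6, 388.4]
tcp_rot: [-3.137, -0.001, 1.575]
contact_force: [0.3, -1.0, -1.4]
grip_width: 33.4
finger_force: 30.0
```

```bash
python3 -m pendant '{"dp":[[0,0,0.05],[0,0,0.11],[0,0,0.17],[0,0,0.22],[0,0,0.25],[0,0,0.262],[0,0,0.262],[0,0,0.262]],"rotation":[[0,0,0],[0,0,0],[0,0,0],[0,0,0],[0,0,0],[0,0,0],[0,0,0],[0,0,0]]}'
python3 - <<'E'
from h import *
from plant import vision
c=wrist("w5"); print(np.round(c["obs"]["tool_pos"],1))
t=vision.capture("top")["pixels"][:,:,::-1]
a=cv2.resize(c["pixels"][120:420,150:420,::-1],(500,556)); b=cv2.resize(t[155:265,195:255],(300,550),interpolation=cv2.INTER_CUBIC)
cv2.imwrite("pics/m5.png",np.hstack([a[:550],b]))
E
```

```text
time: 11.68
tool_pos: [585.4, 68.8, 130.9]
tcp_rot: [3.139, 0.0, 1.571]
contact_force: [0.4, 0.3, -0.9]
grip_width: 33.7
finger_force: 30.0
[585.4  68.8 130.9]
```

View pics/m5.png

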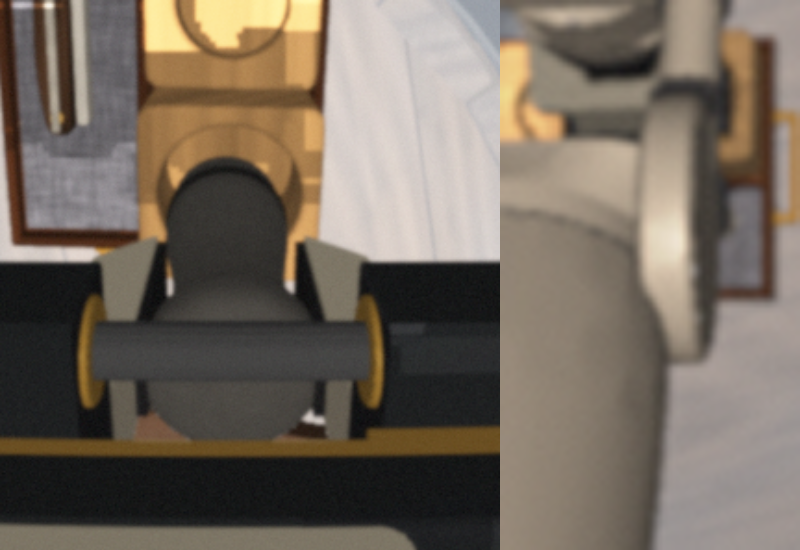

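```bash
python3 - <<'E'
from h import *
c=np.load("w5.npy",allow_pickle=True).item()
print(hit(c,(274.7,187.5),68)-[0,26], hit(c,(273,205),77)-[0,18.5])
E
python3 -m pendant '{"dp":[[0,0,0.02],[0,0,0.035],[0,0,0.045],[0,0,0.05],[0,0,0.0525],[0,0,0.0525]],"rotation":[[0,0,0],[0,0,0],[0,0,0],[0,0,0],[0,0,0],[0,0,0]]}'
```

```text
[586.27107586  68.97596468] [585.19279205  67.41179415]
time: 12.52
tool_pos: [585.0, 69.1, 77.5]
tcp_rot: [3.141, -0.0, 1.571]
contact_force: [-0.1, -0.0, -1.2]
grip_width: 33.7
finger_force: 30.0
```

```bash
python3 -m pendant '{"dp":[[0,0,0.0005],[0,0,0.0005],[0,0,0.0005],[0,0,0.0005],[0,0,-0.03],[0,0,-0.09],[0,0,-0.15],[0,0,-0.21]],"rotation":[[0,0,0],[0,0,0],[0,0,0],[0,0,0],[0,0,0],[0,0,0],[0,0,0],[0,0,0]]}' 0.075
python3 -m pendant '{"dp":[[0,0,-0.05],[-0.05,0,-0.07],[-0.11,-0.005,-0.07],[-0.17,-0.01,-0.07],[-0.23,-0.015,-0.07],[-0.29,-0.02,-0.07],[-0.32,-0.02,-0.04],[-0.32,-0.02,0.02]],"rotation":[[0,0,0],[0,0,0],[0,0,0],[0,0,0],[0,0,0],[0,0,0],[0,0,0],[0,0,0]]}' 0.06
python3 -m pendant '{"dp":[[0,0,0.06],[0,0,0.075],[0,0,0.075]],"rotation":[[0,0,0],[0,0,0],[0,0,0]]}'
python3 - <<'E'
from h import *
c=wrist("w6"); cv2.imwrite("pics/w6c.png",cv2.resize(c["pixels"][60:270,150:430,::-1],None,fx=2.8,fy=2.8,interpolation=cv2.INTER_CUBIC))
E
```

```text
time: 13.52
tool_pos: [584.3, 69.0, 289.1]
tcp_rot: [3.141, -0.0, 1.571]
contact_force: [1.5, -0.7, -0.3]
grip_width: 75.1
finger_force: 0.0
time: 14.52
tool_pos: [565.1, -254.5, 267.7]
tcp_rot: [3.137, 0.003, 1.567]
contact_force: [0.7, 0.1, -1.8]
grip_width: 59.8
finger_force: 0.0
time: 14.9
tool_pos: [565.0, -251.0, 192.6]
tcp_rot: [3.142, -0.0, 1.571]
contact_force: [0.3, -1.2, 0.5]
grip_width: 60.2
finger_force: 0.0
```

View pics/w6c.png

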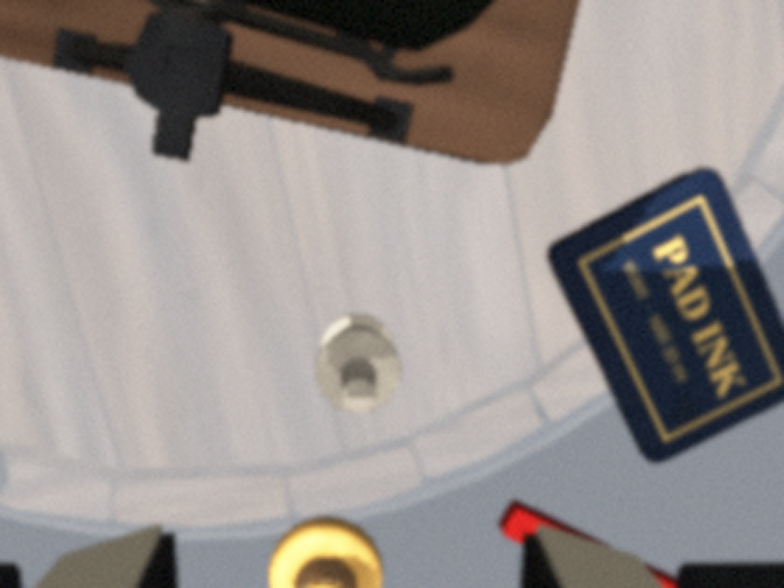

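The close view shows the pourer collar at (358,369) and its tip at (358,390) in the crop. The cradle board is well clear above it.

Run:
```python
from h import *
c=np.load("w6.npy",allow_pickle=True).item(); L=lambda u,v:(150+u/2.8,60+v/2.8)
for p,z in [(L(358,369),52),(L(358,390),77)]:
    t=hit(c,p,z); print(t, tooldelta([*t,39],c["obs"]))
```

```text
[ 568.45730182 -246.24913808] [  4.78180609   3.46687346 153.59344835]
[ 568.22920283 -246.40951001] [  4.62147367   3.23874669 153.59342545]
```

```bash
python3 - <<'E'
from h import *
c=np.load("w6.npy",allow_pickle=True).item()
for z in (30,100,150): print(hit(c,(150+172/2.8,60+155/2.8),z),hit(c,(150+395/2.8,60+140/2.8),z))
E
python3 -m pendant '{"dp":[[0.0047,0.0033,0.03],[0.0047,0.0033,0.08],[0.0047,0.0033,0.12],[0.0047,0.0033,0.145],[0.0047,0.0033,0.1535],[0.0047,0.0033,0.1535]],"rotation":[[0,0,0],[0,0,0],[0,0,0],[0,0,0],[0,0,0],[0,0,0]]}'
python3 -m pendant '{"dp":[[0,0,0],[0,0,0],[0,0,0],[0,0,0],[0,0,0],[0,0,0]],"rotation":[[0,0,0],[0,0,0],[0,0,0],[0,0,0],[0,0,0],[0,0,0]]}' 0.015
```

```text
[ 510.03205497 -182.38974249] [ 580.01195856 -177.95120301]
[ 522.1730542  -180.77281607] [ 576.83692812 -177.3057098 ]
[ 530.84519651 -179.61786863] [ 574.56904923 -176.84464322]
time: 15.7
tool_pos: [569.1, -246.8, 40.2]
tcp_rot: [3.139, 0.001, 1.571]
contact_force: [0.4, -0.2, -0.2]
grip_width: 59.7
finger_force: 0.0
time: 16.45
tool_pos: [568.1, -246.3, 38.7]
tcp_rot: [3.141, 0.0, 1.571]
contact_force: [0.2, 0.4, 2.3]
grip_width: 23.6
finger_force: 30.0
```

```bash
python3 -m pendant '{"dp":[[0,0,-0.02],[0,0,-0.07],[0,0,-0.13],[0,0,-0.19],[0,0,-0.25],[0,0,-0.3],[0,0,-0.33],[0,0,-0.33]],"rotation":[[0,0,0],[0,0,0],[0,0,0],[0,0,0],[0,0,0],[0,0,0],[0,0,0],[0,0,0]]}'
python3 -m pendant '{"dp":[[0.04,0.002,0],[0.1,0.005,0],[0.16,0.007,0],[0.22,0.01,0],[0.28,0.013,0],[0.34,0.015,0],[0.382,0.017,0],[0.382,0.017,0]],"rotation":[[0,0,0],[0,0,0],[0,0,0],[0,0,0],[0,0,0],[0,0,0],[0,0,0],[0,0,0]]}'
python3 -m pendant '{"dp":[[0,0,0.05],[0,0,0.11],[0,0,0.17],[0,0,0.22],[0,0,0.25],[0,0,0.27],[0,0,0.27],[0,0,0.27]],"rotation":[[0,0,0],[0,0,0],[0,0,0],[0,0,0],[0,0,0],[0,0,0],[0,0,0],[0,0,0]]}'
python3 - <<'E'
from h import *
c=wrist("w7"); cv2.imwrite("pics/w7c.png",c["pixels"][:,:,::-1])
for P in ([585.3,136.2,42],): print(proj(c,P),proj(c,[585.3,157.2,42]),proj(c,[585.3,115.2,42]), c["obs"]["tool_pos"])
E
```

```text
time: 17.45
tool_pos: [568.5, -246.6, 370.7]
tcp_rot: [3.137, 0.002, 1.571]
contact_force: [-0.6, -0.0, -1.2]
grip_width: 23.4
finger_force: 30.0
time: 18.45
tool_pos: [584.1, 138.8, 366.0]
tcp_rot: [-3.138, -0.0, 1.575]
contact_force: [-0.6, -1.3, -0.6]
grip_width: 23.7
finger_force: 30.0
time: 19.45
tool_pos: [585.1, 135.1, 98.9]
tcp_rot: [3.141, 0.0, 1.57]
contact_force: [0.3, -0.3, -0.8]
grip_width: 23.4
finger_force: 30.0
[273.82702456 227.80610185] [273.79846883 196.00327951] [273.85444029 257.93871743] [585.13599631 135.10080619  98.92111152]
```

View pics/w7c.png

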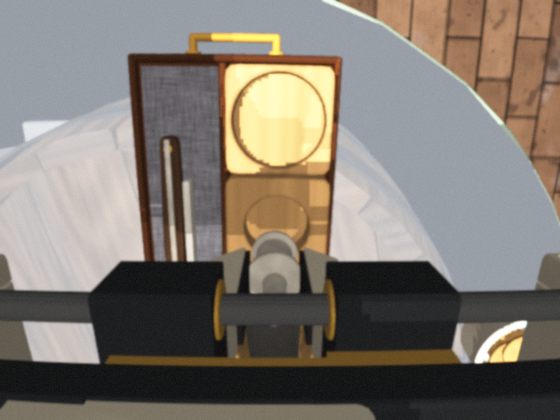

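The pourer hangs over its hole, which spans columns 246–307 with its top edge at row 195, about 1–2 mm to +x of the tool. The stopper hole is at (280,119). Lowering with a small correction.

```bash
python3 -m pendant '{"dp":[[0.001,0.001,0.01],[0.001,0.001,0.025],[0.001,0.001,0.035],[0.001,0.001,0.043],[0.001,0.001,0.0485],[0.001,0.001,0.0485]],"rotation":[[0,0,0],[0,0,0],[0,0,0],[0,0,0],[0,0,0],[0,0,0]]}'
python3 -m pendant '{"dp":[[0,0,0.001],[0,0,0.001],[0,0,0.001],[0,0,0.001],[0,0,-0.03],[0,0,-0.09],[0,0,-0.15],[0,0,-0.21]],"rotation":[[0,0,0],[0,0,0],[0,0,0],[0,0,0],[0,0,0],[0,0,0],[0,0,0],[0,0,0]]}' 0.05
python3 -m pendant '{"dp":[[0,0,-0.06],[-0.01,0,-0.1],[-0.07,-0.005,-0.1],[-0.13,-0.01,-0.1],[-0.19,-0.015,-0.1],[-0.25,-0.02,-0.1],[-0.31,-0.025,-0.1],[-0.37,-0.03,-0.1]],"rotation":[[0,0,0],[0,0,0],[0,0,0],[0,0,0],[0,0,0],[0,0,0],[0,0,0],[0,0,0]]}' 0.06
python3 - <<'E'
from h import *
c=np.load("w7.npy",allow_pickle=True).item(); print(hit(c,(279.5,119),36))
E
```

```text
time: 20.25
tool_pos: [586.1, 136.8, 50.0]
tcp_rot: [3.141, -0.0, 1.571]
contact_force: [0.7, 0.8, -1.1]
grip_width: 23.6
finger_force: 30.0
time: 21.25
tool_pos: [585.6, 136.7, 262.1]
tcp_rot: [3.141, -0.0, 1.571]
contact_force: [1.0, 0.3, 0.9]
grip_width: 50.3
finger_force: 0.0
time: 22.25
tool_pos: [555.4, -235.1, 360.1]
tcp_rot: [3.141, -0.0, 1.571]
contact_force: [0.5, -0.0, 0.5]
grip_width: 60.1
finger_force: 0.0
[588.78459979 203.79268844]
```

```bash
python3 -m pendant '{"dp":[[-0.06,0,0],[-0.0945,0,0.03],[-0.0945,0,0.09],[-0.0945,0,0.15],[-0.0945,0,0.2],[-0.0945,0,0.22],[-0.0945,0,0.22]],"rotation":[[0,0,0],[0,0,0],[0,0,0],[0,0,0],[0,0,0],[0,0,0],[0,0,0]]}'
python3 - <<'E'
from h import *
c=wrist("w8"); cv2.imwrite("pics/w8c.png",cv2.resize(c["pixels"][120:270,180:380,::-1],None,fx=3,fy=3,interpolation=cv2.INTER_CUBIC))
print(proj(c,[556,-329.5,51]),proj(c,[556,-329.5,31]))
E
```

```text
time: 23.12
tool_pos: [555.0, -327.1, 138.1]
tcp_rot: [-3.138, -0.003, 1.571]
contact_force: [0.7, 0.1, 0.1]
grip_width: 60.0
finger_force: 0.0
[275.41130779 218.85841336] [275.43074912 211.06109359]
```

View pics/w8c.png

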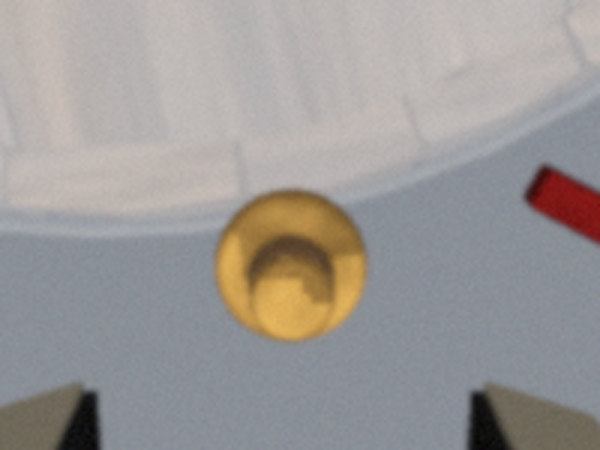

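The stopper cork top is at (277,221) and its head at (277,209) in full-picture pixels, about 1.5 mm to +x of my estimate.

```bash
python3 -m pendant '{"dp":[[0,0.0015,0.02],[0,0.0015,0.05],[0,0.0015,0.08],[0,0.0015,0.1],[0,0.0015,0.1065],[0,0.0015,0.1065]],"rotation":[[0,0,0],[0,0,0],[0,0,0],[0,0,0],[0,0,0],[0,0,0]]}'
python3 -m pendant '{"dp":[[0,0,0],[0,0,0],[0,0,0],[0,0,0],[0,0,0],[0,0,0]],"rotation":[[0,0,0],[0,0,0],[0,0,0],[0,0,0],[0,0,0],[0,0,0]]}' 0.012
```

```text
time: 23.92
tool_pos: [558.0, -328.2, 34.6]
tcp_rot: [3.14, 0.001, 1.571]
contact_force: [-0.6, 0.9, 0.1]
grip_width: 60.0
finger_force: 0.0
time: 24.68
tool_pos: [557.3, -327.7, 33.5]
tcp_rot: [-3.141, -0.0, 1.571]
contact_force: [-1.8, -0.5, 1.7]
grip_width: 19.4
finger_force: 30.0
```

```bash
python3 -m pendant '{"dp":[[0,0,-0.02],[0,0,-0.07],[0,0,-0.13],[0,0,-0.19],[0,0,-0.25],[0,0,-0.3],[0,0,-0.32],[0,0,-0.32]],"rotation":[[0,0,0],[0,0,0],[0,0,0],[0,0,0],[0,0,0],[0,0,0],[0,0,0],[0,0,0]]}'
python3 -m pendant '{"dp":[[0.04,0.002,0],[0.1,0.005,0],[0.16,0.009,0],[0.22,0.012,0],[0.28,0.016,0],[0.34,0.019,0],[0.4,0.023,0],[0.46,0.027,0]],"rotation":[[0,0,0],[0,0,0],[0,0,0],[0,0,0],[0,0,0],[0,0,0],[0,0,0],[0,0,0]]}'
python3 -m pendant '{"dp":[[0.05,0.0035,0],[0.072,0.0035,0.03],[0.072,0.0035,0.09],[0.072,0.0035,0.15],[0.072,0.0035,0.21],[0.072,0.0035,0.25],[0.072,0.0035,0.265],[0.072,0.0035,0.265]],"rotation":[[0,0,0],[0,0,0],[0,0,0],[0,0,0],[0,0,0],[0,0,0],[0,0,0],[0,0,0]]}'
python3 - <<'E'
from h import *
c=wrist("w9"); cv2.imwrite("pics/w9c.png",cv2.resize(c["pixels"][120:320,160:400,::-1],None,fx=3,fy=3,interpolation=cv2.INTER_CUBIC))
print(c["obs"]["tool_pos"])
for P in ([588,203,36],[588,232,36],[617,203,36],[559,203,36]): print((proj(c,P)-[160,120])*3)
E
```

```text
time: 25.68
tool_pos: [557.8, -328.0, 355.0]
tcp_rot: [3.139, 0.002, 1.571]
contact_force: [-0.4, -0.2, -0.7]
grip_width: 19.7
finger_force: 29.9
time: 26.68
tool_pos: [583.8, 134.1, 351.4]
tcp_rot: [-3.139, 0.0, 1.571]
contact_force: [0.5, -0.4, -0.5]
grip_width: 19.7
finger_force: 29.9
time: 27.68
tool_pos: [587.3, 204.1, 87.5]
tcp_rot: [-3.139, 0.0, 1.571]
contact_force: [0.6, 0.4, -0.1]
grip_width: 19.5
finger_force: 29.9
[587.31323244 204.12021904  87.54709964]
[344.58912397 341.84035456]
[344.68658213 206.63610095]
[482.998601   341.92252939]
[206.27156728 341.59526282]
```

View pics/w9c.png

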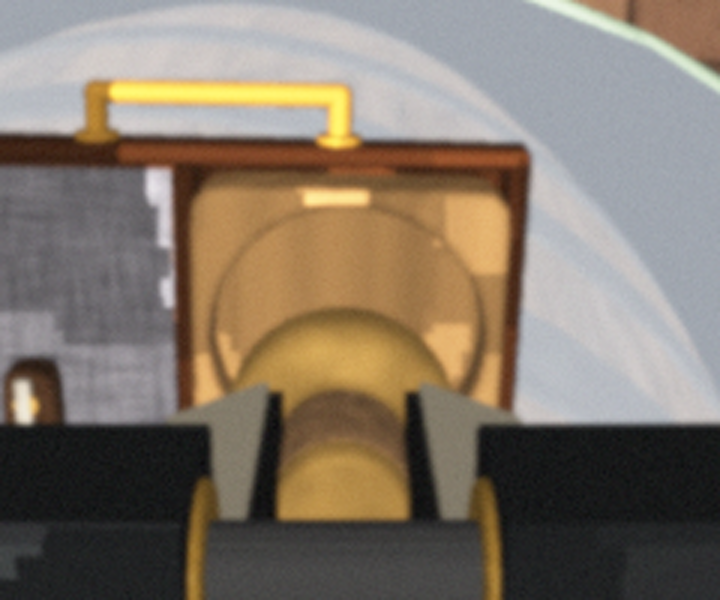

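The stopper is centred in its hole (hole columns 210–485, head 240–447). Lower and release.

```bash
python3 - <<'E'
from h import *
c=np.load("w9.npy",allow_pickle=True).item(); print(hit(c,(160+344/3,120+308/3),76)-[0,21])
E
python3 -m pendant '{"dp":[[0,0,0.01],[0,0,0.022],[0,0,0.032],[0,0,0.039],[0,0,0.0425],[0,0,0.0425]],"rotation":[[0,0,0],[0,0,0],[0,0,0],[0,0,0],[0,0,0],[0,0,0]]}'
python3 -m pendant '{"dp":[[0,0,0.0005],[0,0,0.0005],[0,0,0.0005],[0,0,0.0005],[0,0,-0.03],[0,0,-0.09],[0,0,-0.15],[0,0,-0.21]],"rotation":[[0,0,0],[0,0,0],[0,0,0],[0,0,0],[0,0,0],[0,0,0],[0,0,0],[0,0,0]]}' 0.05
python3 -m pendant '{"dp":[[-0.05,-0.04,-0.04],[-0.1,-0.08,-0.08],[-0.13,-0.11,-0.09],[-0.13,-0.11,-0.09],[-0.13,-0.11,-0.09]],"rotation":[[0,0,0],[0,0,0],[0,0,0],[0,0,0],[0,0,0]]}'
python3 - <<'E'
from h import *
from plant import vision
c=wrist("w10"); t=vision.capture("top")["pixels"][:,:,::-1]
cv2.imwrite("pics/m10.png",np.hstack([cv2.resize(c["pixels"][0:250,180:420,::-1],(480,500)),cv2.resize(t[140:270,160:240],(308,500))]))
for n,P in dict(pump=(585.3,69,130),pour=(586,136.3,88),stop=(588,203,62)).items(): print(n,(proj(c,P)-[180,0])*2)
E
```

```text
[587.93682868 202.83275756]
time: 28.48
tool_pos: [587.9, 204.2, 45.8]
tcp_rot: [-3.141, 0.0, 1.571]
contact_force: [0.2, -0.1, 0.4]
grip_width: 19.4
finger_force: 29.9
time: 29.48
tool_pos: [587.6, 204.2, 258.1]
tcp_rot: [3.141, -0.0, 1.571]
contact_force: [0.9, -0.5, 0.0]
grip_width: 49.8
finger_force: 0.0
time: 30.1
tool_pos: [478.0, 74.2, 346.2]
tcp_rot: [3.141, -0.0, 1.57]
contact_force: [-0.2, -0.5, -0.8]
grip_width: 50.0
finger_force: 0.0
pump [385.52244872 369.2487346 ]
pour [375.52780477 239.0795433 ]
stop [374.58533254 121.85633226]
```

View pics/m10.png

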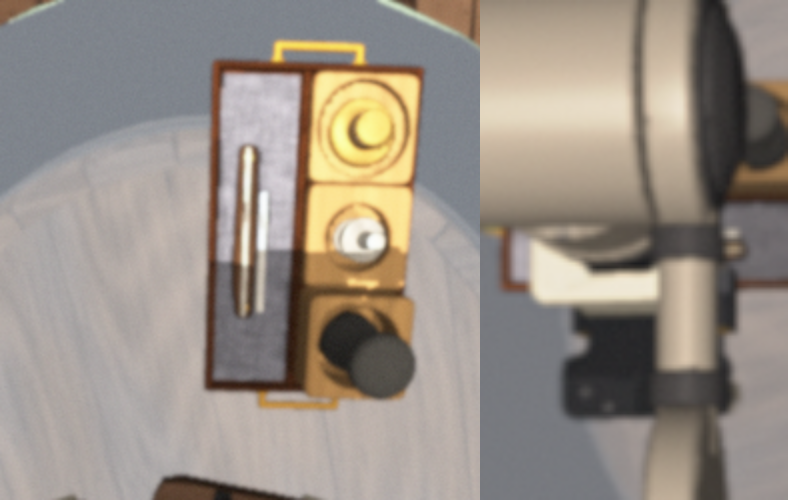

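The stopper, pourer and pump stand upright in their holes, with tops at (375,127), (372,240) and (384,365), each within about 2 mm of predicted. The corkscrew lies along the trough.

```bash
python3 -c "
from plant import workorder; print(workorder.close_job())"
```

```text
the job is handed in; nothing more can be done
None
```

All four tools are back in the oak tray, each in its own place. The dropper bottle and seal stamp were never touched, and the job is handed in (about 30 s of the 122 s used; the hand-in returned no verdict).

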